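# Hold the ice chest open with its lid lever

## Task

Use the lever beside the ice chest to open its heavy lid: press the round paddle on the lever's long end down with the fingertips, all the way until it rests on the rubber stop, and finish while still holding it down so that the lid stays raised. Do not touch the lid itself, do not lift the lever out of its stand, and leave the bottle, cup, tube rack and book where they are.

Things in the scene. Friction and masses are not known exactly. Their poses are not given: they have to be found in the camera images.
- lifter: White ice chest and aluminium pivot stand, one fixed unit. Origin: on the bench under the lever's pivot; z up, +x along the lever to its paddle, -x to the chest. Chest 160 x 220 mm, 110 mm high without lid, at x = -280 to -120 mm. Forked stand at the origin, 56 mm wide, 146 mm high; pivot axis along y at z = 120 mm. Rubber stop under the paddle at x = 188 mm, top 56 mm high.
- lever: Steel lever, its cross pin resting in the stand's open slots. Origin: on the pivot axis. Bar 22 mm wide, 12 mm thick; short end 90 mm long, under the lid's lip; on the long end a round flat paddle, 64 mm across, 8 mm thick, centre 200 mm from the pivot. At rest its axes are parallel to the lifter's and the bar slopes up to the paddle by 0.30 rad; fully down it has turned 0.58 rad about its y.
- paddle (a point): Centre of the paddle's upper face, where to press. At rest about 183 mm above the bench and 190 mm from the lifter's origin along its +x; lever level: 124 mm high, 200 mm away; fully down: about 67 mm high, 192 mm away. The face tilts with the lever. Pressing takes about 4 to 10 N until the stop is met.
- lid: Lid, white with a steel top plate, 172 x 226 mm, 28 mm thick, with a 70 mm wide steel lip towards the lever; 2.6 to 4.6 kg. Origin: on its hinge at the chest's far edge, 280 mm from the pivot, 110 mm high. Shut, its axes are parallel to the lifter's; it tips up about its -y by about 0.26 rad when the lever is fully down, and falls shut when let go.
- bottle: White plastic bottle, 68 mm in diameter, 190 mm high, standing. Origin: centre of its underside. To be left alone.
- cup: Clear plastic cup, 72 mm across the rim, 100 mm high, standing. Origin: centre of its underside. To be left alone.
- rack: Yellow test tube rack, 80 x 110 mm, 76 mm high. Origin: centre of its underside. To be left alone.
- book: Red paperback lying flat, 112 x 176 mm, 25 mm thick. Origin: centre of its underside. To be left alone.

How it is judged:
On the way:
1. the fingers press the lever and the lid has begun to rise (contact force between the fingers and lever above 1 N and angle between lid's own z axis and vertical above 0.08 rad), for 0.1 s.
At the end, for the whole second after the job is handed in: Paddle on its stop (centre below 75 mm), lid up over 0.22 rad, still, carried by the lever; fingers press the lever with over 1 N; lever pin seated in its stand (8 mm along x, 10 mm in height); bottle, cup, rack and book upright within 20 mm of their starts (angle between lid's own z axis and vertical above 0.22 rad and angular speed of lid below 0.1 rad/s and contact force between the fingers and lever above 1 N and contact force between lever and lid above 3 N and contact force between lever and lifter above 3 N and z of paddle in the frame of lifter below 0.075 m and x of lever in the frame of lifter between -0.008 and 0.008 m and z of lever in the frame of lifter between 0.11 and 0.13 m and distance of each of bottle, cup, rack, book from where it was at the start of the episode below 0.02 m and angle between each of bottle, cup, rack, book's own z axis and vertical below 0.15 rad); the arm keeps its last pose, push and grip.
It fails at once if the robot touches the lid (contact force between any of the fingers, the arm and lid above 0.5 N).
It fails at once if the lever is lifted out of its stand (z of lever in the frame of lifter above 0.132 m).
It fails at once if a bystander is moved or tipped (distance of any of bottle, cup, rack, book from where it was at the start of the episode above 0.02 m or angle between any of bottle, cup, rack, book's own z axis and vertical above 0.25 rad).
It also fails if it takes over 29 s, if anything falls off the work surface, if the arm or the gripper's body presses on something with over 40 N, if the wrist force passes 120 N, or if a joint passes its speed limit or range.

## Robot

A 7-joint arm with a two-finger parallel gripper is mounted at the origin on the work surface. World frame = base frame: x ahead of the robot, y to its left, z up, the work surface at z = 0. Lengths are in m, angles in rad, forces in N, time in s.
With the tool pointing down it reaches from about 0.4 to 0.85 m from the base axis. Payload 4.5 kg.
Tool frame: the origin (TCP) lies on the centre line of the jaws, within the pads' length; the fingertips stand 14 mm ahead of it and the grasp point (between the pads) lies 5 mm behind it; y points along the fingers, z is the direction in which the jaws open and shut, and the axes are right-handed (so a half turn about y gives the same grasp; the last joint's range is limited). The gripper opens to 88 mm and grips with 3 to 60 N. Pads are 18 mm wide; open, the fingers measure 123 mm over their backs; the gripper's body (75 mm by 187 mm) begins 45 mm behind the grasp point.
Start: joints at [1.274, 0.689, -0.195, 1.565, 0.157, 0.902, -0.215], TCP at [0.203, -0.591, 0.253] pointing down, gripper open.
Joint ranges: [-3.01, 3.01], [-0.46, 2.08], [-1.47, 1.51], [0.13, 2.56], [-1, 4.14], [0.04, 2.09], [-2.66, 2.66]. Speed limits (rad/s): [2.57, 2.57, 3.14, 3.14, 3.14, 3.14, 3.14].

## Interface

Orientations are given as a unit quaternion [x, y, z, w].
In Python, from plant import get_state, imaging, job gives the robot as it stands.
- The arm moves only by the tool send_rows, never from a script. Its argument "motion" is a list that holds one entry, the list of rows, each a list of 7 numbers: the turn, a rotation vector about the tool's x, y, z scaled (see below), then the shift along the tool's x, y, z scaled (see below), then the gripper's target within -1 to 1 (shut at 1, half-way at 0, fully open at -1). In form: [[[rx, ry, rz, tx, ty, tz, gripper], ...]]. A call has exactly 5 rows; each row shifts and turns the commanded pose from where the row before left it, along the tool's axes as they then stand; what a row does not reach is not made up. The controller multiplies each number of a shift by 0.02 m and each number of a turn by 0.08 rad. A row lasts 1/12 s, in which the tool goes at most 41.7 mm and 7.16 degrees, less where a joint would pass 70% of its speed; a pose out of reach is approached as far as the arm can. A call with a number of a shift or a turn outside -1 to 1 is refused whole. A call with a gripper value outside its range is refused whole. The fingers move at their own pace and stop on an object; "force" is the grip in N (left out, the last holds). Time passes only in rows, so rows that do not move let the fingers close, or fill a call up. It gives the time, the measured TCP pose, the force and the opening at its end, in the units of the state.
- get_state(): the state, without advancing time (a new reading comes with each control period).
- imaging.snapshot(name): name is "scene" or "top" or "wrist"; returns a dict with "img" (420x560x3 uint8, red, green, blue), "camera_matrix" (3x3 intrinsics, pixels), "R" (3x3) and "t" (3): a world point X has camera coordinates R X + t; the wrist camera has in their place "hand_eye" (4x4, takes a point from camera to tool coordinates, whose origin is the TCP and whose axes are the tool frame's). Camera axes: x right, y down, z forward; pixel columns grow to the right and rows downward; lengths in m; the calibration is good to about 2 mm. A picture is of the moment at which its call begins: read the wrist's pose just before it. There is no depth.
- job.finish_job(): hands the job in, once; it reports no verdict.
The state is a dict: "clock": time; "q": joint angles; "qd": joint speeds; "joint_torque": joint torques, N m; "tool_pos": TCP position; "eef_rot": TCP orientation; "contact_force": force on the tool from outside, world axes, zero at the start; "moment": the same for the moment, N m; "opening": opening from 0.0 (shut) to 1.0 (fully open).
Only numpy, scipy, OpenCV 4.12 (cv2) and the standard library are available. Lean on these libraries where they do the work, as an engineer would, in place of code of your own. Each camera call takes 0.05 s, during which the arm holds its last target.

## Working session

There is one attempt and no reset: what is moved stays moved. The work goes in short steps, Python scripts to look and compute and a tool call to move; the robot and the scene stay as the last step left them, time stands still between calls to the robot, and variables do not carry over. Pictures are saved under pics/ and viewed, and the job is handed in when it is done.

Besides the shell and the picture viewer there is one more tool, called as a command line: name --argument value ..., lists and objects as JSON in quotes. send_rows: Moves the arm, as the interface text tells. Its arguments: {"type":"object","properties":{"motion":{"type":"array"},"force":{"type":"number"}},"required":["motion"]}

```bash
mkdir -p pics; python3 - <<'E'
from plant import get_state, imaging
import cv2,numpy as np,pickle
s=get_state();print({k:np.round(v,3).tolist() for k,v in s.items()})
for n in ['scene','top','wrist']:
    d=imaging.snapshot(n);cv2.imwrite(f'pics/{n}0.png',cv2.cvtColor(d['img'],cv2.COLOR_RGB2BGR))
    pickle.dump((s,d),open(f'{n}0.pkl','wb'))
    print(n,{k:np.round(v,3).tolist() for k,v in d.items() if k!='img'})
E
```

```text
{'clock': 0.0, 'q': [1.274, 0.69, -0.195, 1.566, 0.157, 0.902, -0.215], 'qd': [0.001, 0.001, -0.001, -0.0, -0.0, 0.002, -0.0], 'joint_torque': [-0.0, -52.756, -1.267, -15.343, -0.053, 0.006, 0.0], 'tool_pos': [0.203, -0.591, 0.252], 'eef_rot': [-0.117, 0.698, -0.697, 0.116], 'contact_force': [1.344, -0.194, -0.17], 'moment': [0.011, 0.007, 0.006], 'opening': 1.004}
scene {'camera_matrix': [[497.809, 0.0, 281.666], [0.0, 497.809, 208.72], [0.0, 0.0, 1.0]], 'R': [[0.204, 0.979, -0.002], [0.619, -0.13, -0.775], [-0.759, 0.157, -0.632]], 't': [-0.181, -0.248, 1.738]}
top {'camera_matrix': [[397.184, 0.0, 272.118], [0.0, 397.184, 216.431], [0.0, 0.0, 1.0]], 'R': [[-0.018, -1.0, 0.022], [-0.99, 0.015, -0.14], [0.139, -0.024, -0.99]], 't': [0.068, 0.601, 1.096]}
wrist {'camera_matrix': [[346.818, 0.0, 278.667], [0.0, 346.818, 208.293], [0.0, 0.0, 1.0]], 'hand_eye': [[-0.001, 0.947, 0.322, -0.085], [-0.001, -0.322, 0.947, -0.133], [1.0, 0.0, 0.001, -0.001], [0.0, 0.0, 0.0, 1.0]]}
```

View pics/scene0.png

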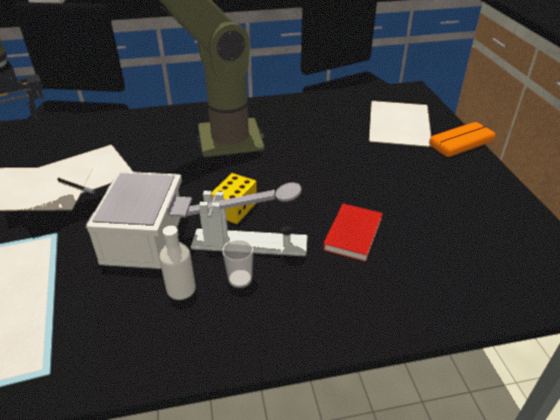

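View pics/top0.png

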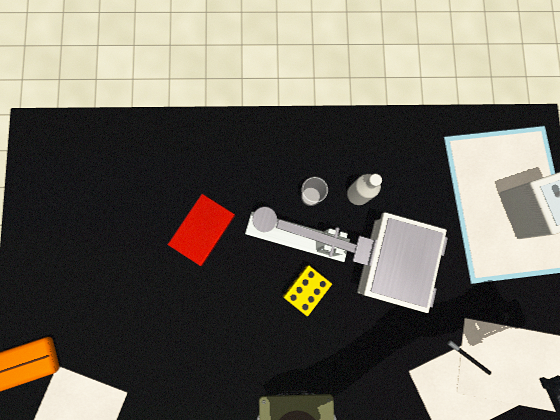

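View pics/wrist0.png

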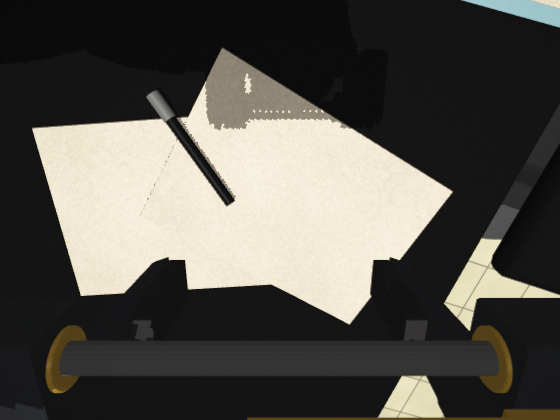

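The paddle is at scene px (288,191) and top px (264,218). The chest is on the robot's right, and the lever points to its left. I'll zoom in before triangulating.

```bash
python3 - <<'E'
import cv2,numpy as np
a=cv2.imread('pics/scene0.png')[150:270,165:315];b=cv2.imread('pics/top0.png')[190:280,230:380]
cv2.imwrite('pics/z.png',cv2.resize(a,None,fx=5,fy=5,interpolation=cv2.INTER_CUBIC))
cv2.imwrite('pics/z2.png',cv2.resize(b,None,fx=5,fy=5,interpolation=cv2.INTER_CUBIC))
E
```

```text
(no output)
```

View pics/z.png

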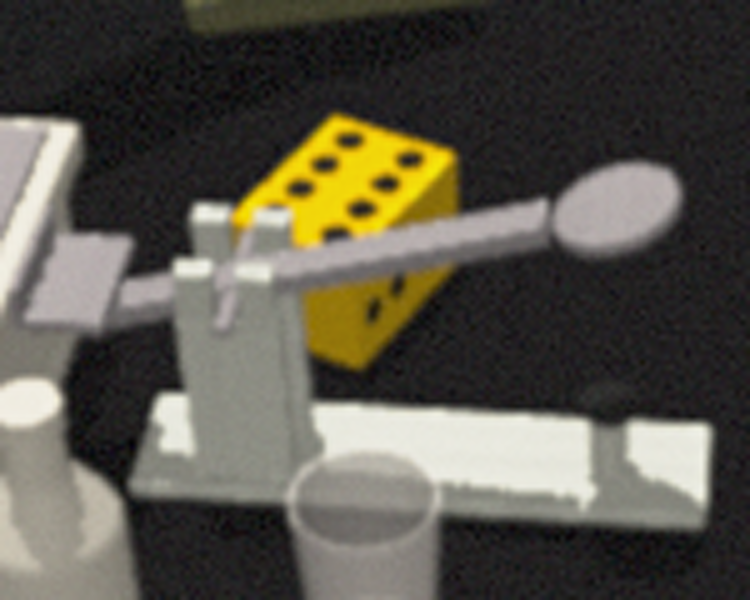

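View pics/z2.png

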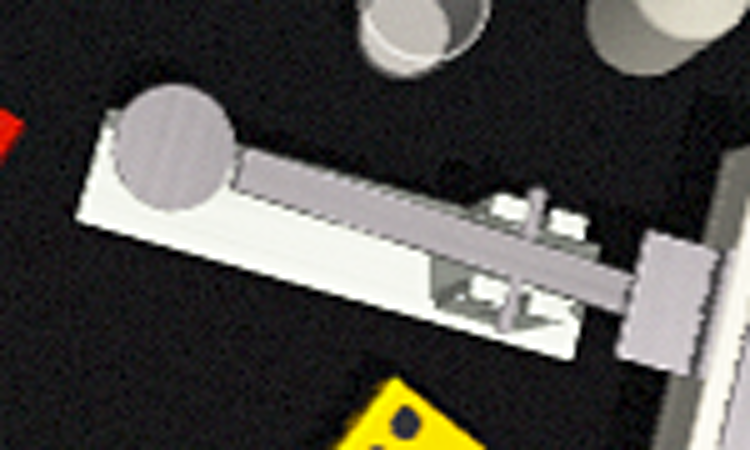

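Zoomed in, the paddle centre is at (618,207) in the scene crop and (174,147) in the top crop. The pin ends are at (222,325) and (247,232) in the scene crop, and at (538,192) and (508,327) in the top crop.

```bash
cat > h.py <<'E'
import pickle,numpy as np,cv2
from scipy.spatial.transform import Rotation as Ro
def load(n): return pickle.load(open(n+'0.pkl','rb'))[1]
S,T=load('scene'),load('top')
P=lambda d:d['camera_matrix']@np.c_[d['R'],d['t']]
def tri(a,b):
    X=cv2.triangulatePoints(P(S),P(T),np.float64(a).reshape(2,1),np.float64(b).reshape(2,1));X=(X[:3]/X[3]).ravel()
    e=[np.array(p)-(lambda q:q[:2]/q[2])(P(d)@np.r_[X,1]) for d,p in((S,a),(T,b))]
    return X,np.round(e,1).tolist()
def ray(d,p,z):
    c=-d['R'].T@d['t'];v=d['R'].T@np.linalg.inv(d['camera_matrix'])@[p[0],p[1],1];return c+v*(z-c[2])/v[2]
E
python3 - <<'E'
from h import *
s=lambda u,v:(165+u/5-.4,150+v/5-.4); t=lambda u,v:(230+u/5-.4,190+v/5-.4)
for n,a,b in [('paddle',(618,207),(174,147)),('pinfar',(222,325),(538,192)),('pinnear',(247,232),(508,327)),('plateL far',(713,425),(108,112))]:
    print(n,tri(s(*a),t(*b)))
pd=tri(s(618,207),t(174,147))[0];pv=(tri(s(222,325),t(538,192))[0]+tri(s(247,232),t(508,327))[0])/2
d=pd-pv;print(pv,d,np.hypot(*d[:2]),np.arctan2(d[1],d[0]))
hsv=cv2.cvtColor(T['img'],cv2.COLOR_RGB2HSV)
for n,lo,hi,z in[('red',(0,150,100),(6,255,255),.025),('yel',(22,150,120),(32,255,255),.076)]:
    m=cv2.inRange(hsv,lo,hi);c=max(cv2.findContours(m,0,2)[0],key=cv2.contourArea);print(n,[ray(T,p,z).round(3).tolist() for p in cv2.boxPoints(cv2.minAreaRect(c))])
print('bottle top',ray(T,(375,180),.19),'cup rim',ray(T,(315,189),.1))
E
```

```text
paddle (array([0.57579346, 0.08091523, 0.18148451]), [[0.1, -0.0], [0.1, 0.0]])
pinfar (array([ 0.55625603, -0.11261719,  0.12470401]), [[-0.1, -0.0], [-0.1, -0.0]])
pinnear (array([ 0.48528536, -0.09336564,  0.12551573]), [[0.0, 0.0], [0.0, 0.0]])
plateL far (array([0.61258716, 0.12035014, 0.06502058]), [[0.9, -0.0], [1.3, 0.3]])
[ 0.52077069 -0.10299142  0.12510987] [0.05502277 0.18390664 0.05637464] 0.19196134711253063 1.2800841321945595
red [[0.528, 0.36, 0.025], [0.678, 0.264, 0.025], [0.612, 0.166, 0.025], [0.464, 0.263, 0.025]]
yel [[0.376, 0.035, 0.076], [0.463, -0.037, 0.076], [0.41, -0.102, 0.076], [0.324, -0.03, 0.076]]
bottle top [ 0.6699262  -0.20105714  0.19      ] cup rim [ 0.66769429 -0.06014753  0.1       ]
```

```bash
cat >> h.py <<'E'
u=np.array([.2866,.958,0]);O=np.array([.5208,-.103,0])
def plan(target,yaw=True):
    from plant import get_state
    s=get_state();R=Ro.from_quat(s['eef_rot']);M=R.as_matrix()
    # goal: tool y down, tool z perpendicular to lever (nearest sign)
    v=np.array([.958,-.2866,0]); 
    if v@M[:,2]<0: v=-v
    y=np.array([0,0,-1.]);G=np.c_[np.cross(y,v),y,v]
    print('t',s['clock'],'pos',np.round(s['tool_pos'],4),'F',np.round(s['contact_force'],1),'op',s['opening'],'q',np.round(s['q'],2))
    print(np.round(M,3))
    rv=(R.inv()*Ro.from_matrix(G)).as_rotvec();print('turn units',np.round(rv/.08,2))
    dl=np.array(target)-s['tool_pos']
    print('lever coords',(np.array(s['tool_pos'])-O)@u,(np.array(s['tool_pos'])-O)@[.958,-.2866,0])
    print('shift units now',np.round(M.T@dl/.02,2),'in goal frame',np.round(G.T@dl/.02,2))
E
python3 -c "
from h import *
plan(O+.19*u+[0,0,.35])"
```

```text
t 0.15 pos [ 0.2028 -0.5907  0.2521] F [-0.9 -0.4 -0.4] op 1.0003212951961333 q [ 1.27  0.69 -0.19  1.57  0.16  0.9  -0.22]
[[-0.946 -0.001  0.325]
 [-0.325  0.001 -0.946]
 [ 0.    -1.    -0.001]]
turn units [ 2.000e-02 -1.187e+01 -1.000e-02]
lever coords -0.5583507159403537 -0.1648475720565068
shift units now [-28.49  -4.86 -25.63] in goal frame [-37.42  -4.89   8.24]
```

send_rows --motion '[[[0,-1,0,0,-1,0,1],[0,-1,0,0,-1,0,1],[0,-1,0,0,-1,0,1],[0,-1,0,0,-1,0,1],[0,-1,0,0,-1,0,1]]]' --force 40

```text
clock: 0.57
tool_pos: [0.2028, -0.5908, 0.3534]
eef_rot: [-0.254, 0.66, -0.66, 0.254]
contact_force: [0.4, 0.0, -0.5]
opening: 0.65
```

send_rows --motion '[[[0,-1,0,0,0,0,1],[0,-1,0,0,0,0,1],[0,-1,0,0,0,0,1],[0,-1,0,0,0,0,1],[0,-1,0,0,0,0,1]]]'

```text
clock: 0.98
tool_pos: [0.2028, -0.5909, 0.3524]
eef_rot: [-0.38, 0.597, -0.596, 0.38]
contact_force: [-0.4, -0.6, -0.5]
opening: 0.265
```

send_rows --motion '[[[0,-1,0,0,0,0,1],[0,-0.87,0,0,0,0,1],[0,0,0,-1,0,0,1],[0,0,0,-1,0,0,1],[0,0,0,-1,0,0,1]]]'

```text
clock: 1.4
tool_pos: [0.2201, -0.5328, 0.3522]
eef_rot: [-0.422, 0.568, -0.567, 0.422]
contact_force: [0.5, 0.5, -0.3]
opening: 0.004
```

```bash
python3 -c "
from h import *
plan(O+.19*u+[0,0,.35])"
```

```text
t 1.4 pos [ 0.2201 -0.5328  0.3522] F [ 0.5  0.5 -0.3] op 0.004138236275472214 q [ 1.39  0.55 -0.49  1.57  0.28  1.1   0.54]
[[-0.287 -0.     0.958]
 [-0.958  0.001 -0.287]
 [-0.001 -1.    -0.   ]]
turn units [ 0.01 -0.01 -0.01]
lever coords -0.4979346281121114 -0.1649327922091086
shift units now [-34.4    0.13   8.23] in goal frame [-34.4    0.11   8.25]
```

send_rows --motion '[[[0,0,0,-1,0,0.9,1],[0,0,0,-1,0,0.9,1],[0,0,0,-1,0,0.9,1],[0,0,0,-1,0,0.9,1],[0,0,0,-1,0,0.9,1]]]'

```text
clock: 1.82
tool_pos: [0.3358, -0.4627, 0.3525]
eef_rot: [-0.422, 0.567, -0.567, 0.422]
contact_force: [0.3, 0.8, -0.4]
opening: 0.011
```

send_rows --motion '[[[0,0,0,-1,0,0.75,1],[0,0,0,-1,0,0.75,1],[0,0,0,-1,0,0.75,1],[0,0,0,-1,0,0.75,1],[0,0,0,-1,0,0.75,1]]]'

```text
clock: 2.23
tool_pos: [0.4361, -0.3884, 0.3524]
eef_rot: [-0.423, 0.567, -0.567, 0.422]
contact_force: [-0.5, -1.0, 0.6]
opening: 0.006
```

send_rows --motion '[[[0,0,0,-1,0,0,1],[0,0,0,-1,0,0,1],[0,0,0,-1,0,0,1],[0,0,0,-1,0,0,1],[0,0,0,-1,0,0,1]]]'

```text
clock: 2.65
tool_pos: [0.4641, -0.2924, 0.3524]
eef_rot: [-0.423, 0.567, -0.567, 0.422]
contact_force: [-0.0, -0.5, -0.7]
opening: 0.004
```

send_rows --motion '[[[0,0,0,-1,0,0,1],[0,0,0,-1,0,0,1],[0,0,0,-1,0,0,1],[0,0,0,-1,0,0,1],[0,0,0,-1,0,0,1]]]'

```text
clock: 3.07
tool_pos: [0.4927, -0.1967, 0.3525]
eef_rot: [-0.423, 0.567, -0.567, 0.422]
contact_force: [-0.7, 0.4, -0.1]
opening: 0.007
```

```bash
python3 -c "
from h import *
plan(O+.19*u+[0,0,.24])"
```

```text
t 3.0667 pos [ 0.4927 -0.1967  0.3525] F [-0.7  0.4 -0.1] op 0.006513741506482044 q [ 0.62  0.48 -0.51  1.7   0.27  1.03 -0.27]
[[-0.286 -0.001  0.958]
 [-0.958 -0.    -0.286]
 [ 0.    -1.    -0.001]]
turn units [0.01 0.   0.  ]
lever coords -0.09783112331505282 -2.798783718397831e-05
shift units now [-1.439e+01  5.620e+00  1.000e-02] in goal frame [-14.39   5.63   0.  ]
```

send_rows --motion '[[[0,0,0,-1,0,0,1],[0,0,0,-1,0,0,1],[0,0,0,-1,0,0,1],[0,0,0,-1,0,0,1],[0,0,0,-1,0,0,1]]]'

```text
clock: 3.48
tool_pos: [0.5214, -0.1009, 0.3525]
eef_rot: [-0.423, 0.567, -0.567, 0.422]
contact_force: [0.7, 0.1, -0.2]
opening: 0.004
```

send_rows --motion '[[[0,0,0,-1,0,0,1],[0,0,0,-1,0,0,1],[0,0,0,-1,0,0,1],[0,0,0,-1,0,0,1],[0,0,0,-1,0,0,1]]]'

```text
clock: 3.9
tool_pos: [0.55, -0.0052, 0.3524]
eef_rot: [-0.423, 0.567, -0.567, 0.422]
contact_force: [0.1, 0.3, 0.1]
opening: 0.008
```

send_rows --motion '[[[0,0,0,-1,1,0,1],[0,0,0,-1,1,0,1],[0,0,0,-1,1,0,1],[0,0,0,-1,1,0,1],[0,0,0,-0.4,1,0,1]]]'

```text
clock: 4.32
tool_pos: [0.5755, 0.0819, 0.2517]
eef_rot: [-0.423, 0.567, -0.566, 0.424]
contact_force: [-0.0, 0.3, 0.1]
opening: 0.005
```

```bash
python3 -c "
from h import *
plan(O+.19*u+[0,0,.20])
from plant import imaging
for n in ['scene','top']:
    d=imaging.snapshot(n);c=d['img'][120:270,150:350] if n=='scene' else d['img'][160:300,200:400]
    cv2.imwrite(f'pics/{n}1.png',cv2.resize(c[:,:,::-1],None,fx=3,fy=3))
a=cv2.imread('pics/scene1.png');b=cv2.imread('pics/top1.png')
"
```

```text
t 4.3167 pos [0.5755 0.0819 0.2517] F [-0.   0.3  0.1] op 0.004598342581896602 q [ 0.05  0.66 -0.47  1.69  0.36  0.87 -0.85]
[[-0.283  0.     0.959]
 [-0.959  0.002 -0.283]
 [-0.003 -1.    -0.   ]]
turn units [ 0.    0.05 -0.03]
lever coords 0.1928628007520846 -0.0005829970928601728
shift units now [0.15 2.59 0.03] in goal frame [0.14 2.59 0.03]
```

View pics/scene1.png

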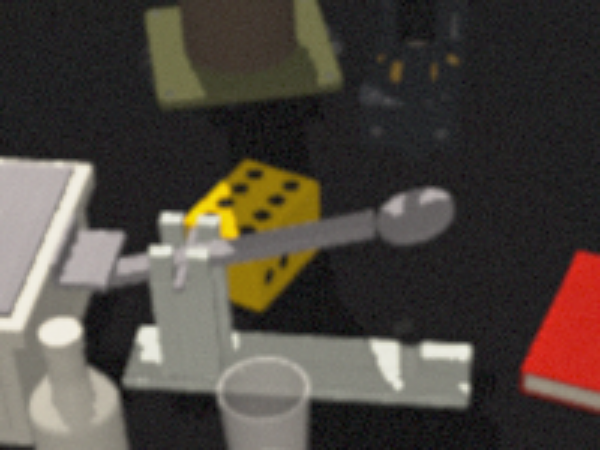

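View pics/top1.png

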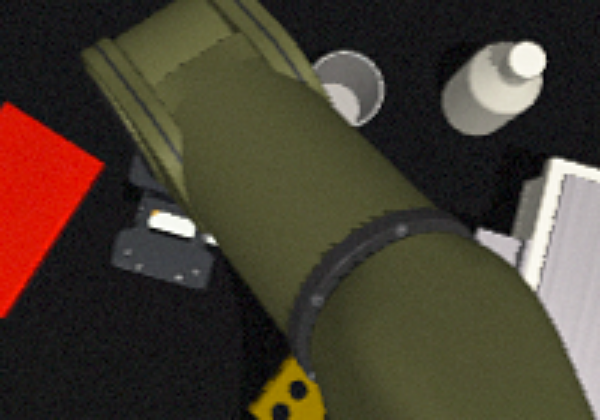

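The fingers are just above the paddle, at about (415,145) in the crop. Next I'm checking the arm's clearance over the lid.

```bash
python3 -c "
from plant import imaging
import cv2
d=imaging.snapshot('scene')
cv2.imwrite('pics/scene2.png',cv2.convertScaleAbs(d['img'][:,:,::-1],alpha=2.5,beta=20))
d=imaging.snapshot('wrist')
cv2.imwrite('pics/wrist2.png',d['img'][:,:,::-1])
"
```

```text
(no output)
```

View pics/scene2.png

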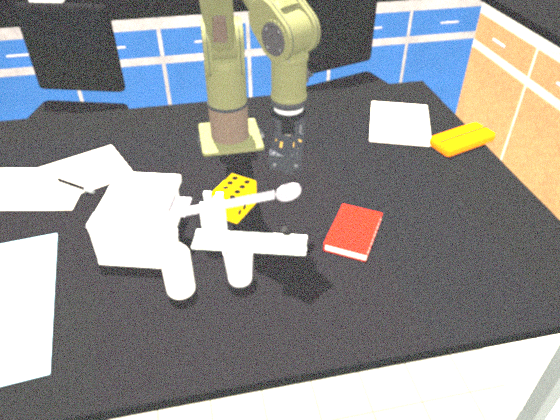

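View pics/wrist2.png

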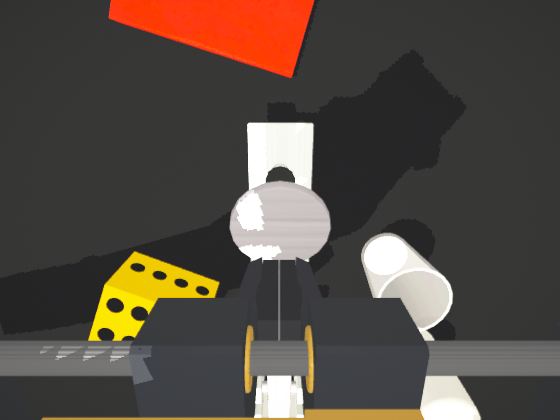

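The forearm is well above everything. The wrist view shows the fingers centred on the lever line, with the paddle spanning columns 230–330. I'll go down to contact.

send_rows --motion '[[[0,0.05,0,0,0.5,0,1],[0,0,0,0,0.5,0,1],[0,0,0,0,0.4,0,1],[0,0,0,0,0.4,0,1],[0,0,0,0,0.4,0,1]]]'

```text
clock: 4.93
tool_pos: [0.5752, 0.0778, 0.208]
eef_rot: [0.421, -0.568, 0.568, -0.421]
contact_force: [0.0, 0.1, 0.6]
opening: 0.006
```

send_rows --motion '[[[0,0,0,0,0.3,0,1],[0,0,0,0,0.3,0,1],[0,0,0,0,0.3,0,1],[0,0,0,0,0.3,0,1],[0,0,0,0,0.3,0,1]]]'

```text
clock: 5.35
tool_pos: [0.5769, 0.0822, 0.1802]
eef_rot: [-0.419, 0.568, -0.567, 0.425]
contact_force: [0.0, 5.6, 9.2]
opening: 0.005
```

send_rows --motion '[[[0,0,0,-0.05,0.3,0,1],[0,0,0,-0.05,0.3,0,1],[0,0,0,-0.05,0.3,0,1],[0,0,0,-0.05,0.3,0,1],[0,0,0,-0.05,0.3,0,1]]]'

```text
clock: 5.77
tool_pos: [0.5791, 0.0868, 0.1505]
eef_rot: [-0.419, 0.568, -0.567, 0.425]
contact_force: [-0.9, 4.1, 10.6]
opening: 0.002
```

```bash
python3 -c "
from h import *
plan(O+.192*u+[0,0,.075])
from plant import imaging
d=imaging.snapshot('scene');c=d['img'][120:270,80:350]
cv2.imwrite('pics/scene3.png',cv2.convertScaleAbs(cv2.resize(c[:,:,::-1],None,fx=2.9,fy=2.9),alpha=1.3))
"
```

```text
t 5.7667 pos [0.5791 0.0868 0.1505] F [-0.9  4.1 10.6] op 0.0023885775880004936 q [-0.    0.79 -0.39  1.78  0.46  0.65 -0.94]
[[-0.288  0.006  0.957]
 [-0.957  0.005 -0.288]
 [-0.007 -1.     0.005]]
turn units [-0.06 -0.02 -0.09]
lever coords 0.19852563598013487 0.001426460000512219
shift units now [ 0.35  3.77 -0.09] in goal frame [ 0.33  3.77 -0.07]
```

View pics/scene3.png

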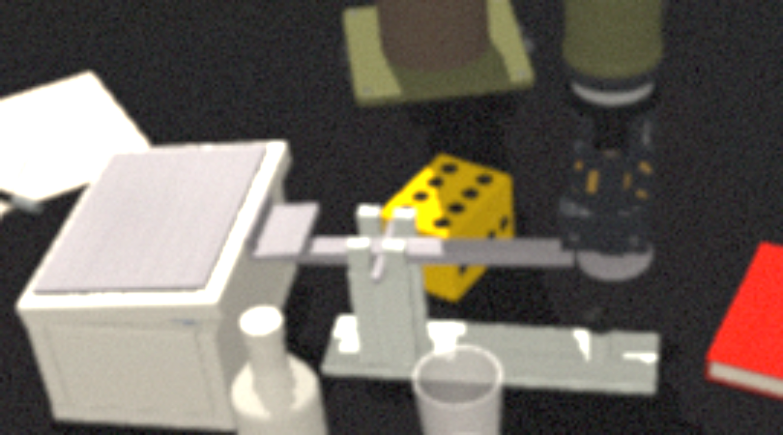

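The lever is nearly level and the lid has started to rise. I'll keep pressing.

send_rows --motion '[[[0,0,0,0,0.3,0,1],[0,0,0,0,0.3,0,1],[0,0,0,0,0.3,0,1],[0,0,0,0.05,0.3,0,1],[0,0,0,0.05,0.3,0,1]]]'

```text
clock: 6.23
tool_pos: [0.5797, 0.0871, 0.121]
eef_rot: [-0.418, 0.568, -0.567, 0.427]
contact_force: [1.1, 7.7, 10.5]
opening: 0.001
```

send_rows --motion '[[[0,0,0,0.05,0.3,0,1],[0,0,0,0.05,0.3,0,1],[0,0,0,0.05,0.3,0,1],[0,0,0,0.05,0.25,0,1],[0,0,0,0.05,0.25,0,1]]]'

```text
clock: 6.65
tool_pos: [0.5786, 0.0831, 0.0928]
eef_rot: [-0.417, 0.568, -0.566, 0.427]
contact_force: [1.5, 9.2, 9.3]
opening: 0.007
```

send_rows --motion '[[[0,0,0,0,0.15,0,1],[0,0,0,0,0.15,0,1],[0,0,0,0,0.15,0,1],[0,0,0,0,0.1,0,1],[0,0,0,0,0,0,1]]]'

```text
clock: 7.07
tool_pos: [0.578, 0.0813, 0.0835]
eef_rot: [0.418, -0.567, 0.567, -0.426]
contact_force: [-2.9, 4.7, 23.5]
opening: -0.0
```

```bash
python3 -c "
from h import *
plan(O+.192*u+[0,0,.075])
from plant import imaging
d=imaging.snapshot('scene');c=d['img'][110:310,80:350]
cv2.imwrite('pics/scene4.png',cv2.convertScaleAbs(cv2.resize(c[:,:,::-1],None,fx=2.9,fy=2.9),alpha=1.6))
d=imaging.snapshot('top');cv2.imwrite('pics/top4.png',d['img'][:,:,::-1])
T1=d
hsv=cv2.cvtColor(T1['img'],cv2.COLOR_RGB2HSV);
for im in (T['img'],d['img']):
  m=cv2.inRange(cv2.cvtColor(im,cv2.COLOR_RGB2HSV),(0,150,100),(6,255,255));c=max(cv2.findContours(m,0,2)[0],key=cv2.contourArea);print(cv2.minAreaRect(c))
"
```

```text
t 7.0667 pos [0.578  0.0813 0.0835] F [-2.9  4.7 23.5] op -0.00023252243641000588 q [-0.03  0.89 -0.32  1.82  0.52  0.51 -0.99]
[[-0.288  0.009  0.958]
 [-0.958  0.007 -0.288]
 [-0.009 -1.     0.007]]
turn units [-0.08 -0.01 -0.11]
lever coords 0.19297491499299083 0.0019251299963232405
shift units now [ 0.05  0.42 -0.1 ] in goal frame [ 0.05  0.43 -0.1 ]
((200.7593994140625, 229.2952423095703), (40.31317901611328, 62.207183837890625), 33.2748908996582)
((200.75222778320312, 229.30615234375), (40.31317901611328, 62.23331069946289), 33.2748908996582)
```

View pics/scene4.png

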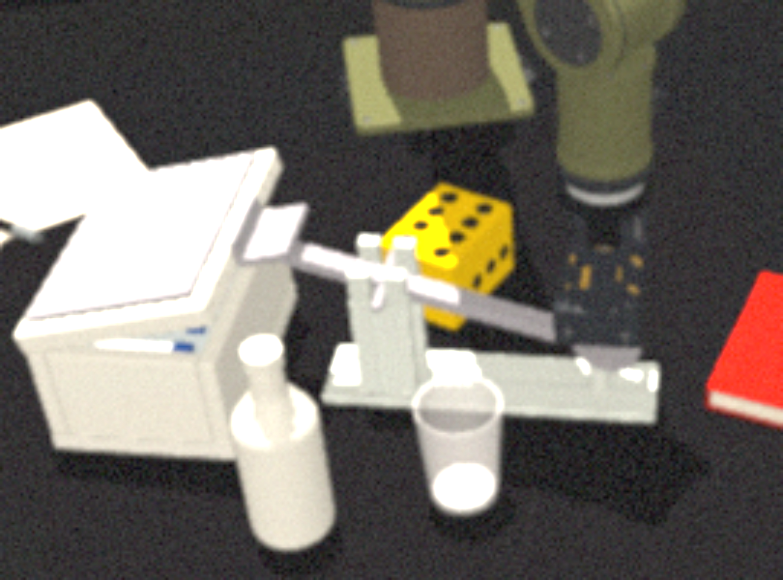

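View pics/top4.png

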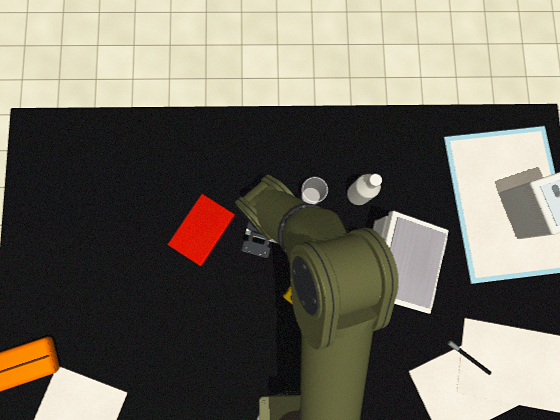

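The lid is up and the paddle is on its stop. The TCP height of 83.5 mm matches 67 + 14 mm plus about 2.6 mm for the tilted edge. I'll push slightly more and let it settle.

send_rows --motion '[[[0,0,0,0,0.1,0,1],[0,0,0,0,0,0,1],[0,0,0,0,0,0,1],[0,0,0,0,0,0,1],[0,0,0,0,0,0,1]]]'

```text
clock: 7.58
tool_pos: [0.578, 0.0813, 0.0831]
eef_rot: [0.418, -0.567, 0.568, -0.426]
contact_force: [-5.8, 4.3, 37.4]
opening: 0.005
```

send_rows --motion '[[[0,0,0,0,0,0,1],[0,0,0,0,0,0,1],[0,0,0,0,0,0,1],[0,0,0,0,0,0,1],[0,0,0,0,0,0,1]]]'

```text
clock: 8.0
tool_pos: [0.578, 0.0813, 0.0831]
eef_rot: [0.418, -0.567, 0.568, -0.426]
contact_force: [-5.7, 3.4, 37.0]
opening: 0.006
```

It's steady and stiff on the stop. I'll ease off a little for margin.

send_rows --motion '[[[0,0,0,0,-0.08,0,1],[0,0,0,0,0,0,1],[0,0,0,0,0,0,1],[0,0,0,0,0,0,1],[0,0,0,0,0,0,1]]]'

```text
clock: 8.42
tool_pos: [0.578, 0.0813, 0.0834]
eef_rot: [0.418, -0.567, 0.567, -0.426]
contact_force: [-2.6, 4.4, 27.1]
opening: 0.001
```

```bash
python3 -c "
from plant import get_state,job
s=get_state();print(s['tool_pos'],s['contact_force'],abs(s['qd']).max() if hasattr(s['qd'],'max') else s['qd'])
if s['contact_force'][2]>15 and s['tool_pos'][2]<.085: print(job.finish_job())
"
```

```text
[0.57798304 0.08133415 0.08343789] [-2.62536496  4.37657734 27.09774121] 0.0017358395022945192
the job is handed in; nothing more can be done
None
```

I pressed the paddle down onto its rubber stop with the closed fingertips and handed the job in at about 8.4 s, still holding it down with the lid raised. No verdict was reported.

- **Finding the paddle:** I triangulated it from the scene and top cameras at (0.576, 0.081, 0.181). It came out 192 mm from the pivot, against 190 mm in the text, and 181 mm high, against 183 mm.
- **Last readings:** the TCP was at z = 83.4 mm, which matches the paddle being on its stop. The upward force on the tool was a steady 27 N, and the arm was still. I pressed to 37 N first, then eased off for margin.
- **Last pictures** (taken just before those final small force adjustments): they show the lid up and resting on the lever, and the pin in its slots. The book had moved less than 0.1 px. The bottle, cup and rack looked unmoved, but I did not measure them again.
- **Not measured:** I judged the lid's angle only from the picture and the paddle's height.

No check failed or disagreed.

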